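# Find the loaded press blocks and weigh down the glued pad

## Robot

A 6-joint arm with a two-finger parallel gripper is mounted at the origin on the work surface. World frame = base frame: x ahead of the robot, y to its left, z up, the work surface at z = 0. Lengths are in m, angles in degrees, forces in N, time in s.
With the tool pointing down it reaches from about 0.4 to 0.825 m from the base axis. Payload 7 kg.
Tool frame: the origin (TCP) lies at the very end of the fingers, on their centre line; the grasp point (between the pads) lies 19 mm behind it (bot.grasp_offset is the distance from the TCP to the grasp point, in m); z points along the fingers, y is the line along which they close (so a half turn about z gives the same grasp; the last joint's range is limited). The gripper opens to 85 mm and grips with 20 to 120 N. Pads are 22 mm wide; open, the fingers measure 114 mm over their backs; the gripper's body (76 mm by 85 mm) begins 54 mm behind the grasp point. The pads swing forward as they close: fully open they stand 13 mm farther back than shut.
Start: joints at [-56.717, 20.546, 0.682, 0, -70.136, -16.507], TCP at [0.195, -0.646, 0.204] pointing down, gripper open.
Joint ranges: [-176.03, 176.03], [-82.01, 121.73], [-58.28, 71.71], [-173.87, 95.51], [-174.79, -0.11], [-173.66, 173.66]. Speed limits (degrees/s): [136.94, 136.94, 172.46, 180, 180, 180].

## Interface

Orientations are given as a 3x3 rotation matrix whose columns are the frame's x, y, z axes.
In Python, from plant import bot gives the robot as it stands.
- The arm moves only by the shell command python3 -m crank 'ROWS' [FORCE]. ROWS is JSON, a list of rows, each an object with "gripper": the finger opening in mm, from 0 to 85.4; "offset": the shift along the tool's x, y, z in mm, a list of three; "twist": the turn about the tool's z in degrees. In form: [{"gripper": gripper, "offset": [dx, dy, dz], "twist": twist}, ...]. A call has 1 to 12 rows; each row shifts and turns the commanded pose from where the row before left it, along the tool's axes as they then stand; what a row does not reach is not made up. A row lasts 1/10 s, in which the tool goes at most 50 mm and 8.59 degrees, less where a joint would pass 70% of its speed; a pose out of reach is approached as far as the arm can. A call with a gripper value outside its range is refused whole. The fingers move at their own pace and stop on an object; FORCE is the grip in N (left out, the last holds). Time passes only in rows, so rows that do not move let the fingers close. It gives the time, the measured TCP pose, the force, the opening and the grip force at its end, in the units of the state.
- bot.read_state(): the state, without advancing time (a new reading comes with each control period).
- bot.read_camera(name): name is "scene" or "side" or "wrist"; returns a dict with "pixels" (420x560x3 uint8, red, green, blue), "fovy" (degrees; the focal length in pixels is half the picture's height over the tangent of half this angle, whatever the lens; pixels are square), "cx", "cy" (the principal point, pixels), "xyz" and "rotation" of the camera in the world. Camera axes: x right, y up, looking along -z (the intrinsics and any distortion apply to the point x, -y, -z); pixel columns grow to the right and rows downward; lengths in m; the calibration is good to about 2 mm. The wrist camera is an equidistant fisheye: a pixel r from the principal point sees the ray r / f radians off the axis. A picture is of the moment at which its call begins. There is no depth.
- bot.job_done(): hands the job in; it is judged then, once.
The state is a dict: "clock": time; "joints": joint angles; "qd": joint speeds; "joint_efforts": joint torques, N m; "tool_pos": TCP position; "tcp_rot": TCP orientation; "force": force on the tool from outside, world axes, zero at the start; "moment": the same for the moment, N m; "width": finger opening in m; "finger_force": force on a finger pad.
Only numpy, scipy, OpenCV 4.12 (cv2) and the standard library are available. Lean on these libraries where they do the work, as an engineer would, in place of code of your own. Each camera call takes 0.05 s, during which the arm holds its last target. There are 200 camera calls.

## Task

Three press blocks on the plywood board look alike, but some are loaded with iron and some are empty. Working from left to right as the robot sees them, lift one end of each block slightly, its other end still resting on the board, to feel whether it is heavy. Lay every loaded block flat and lengthwise on the paper stack and slide it gently home, its end against the fence, and leave the empty ones where they lie on the board; disturb nothing else.

Things in the scene. Friction and masses are not known exactly. Their poses are not given: they have to be found in the camera images.
- mid_left (a point): Press block: closed dark block 180 x 46 x 42 mm (length, width, height), green top, brown ends; all look alike. Brass studs 12 mm across stand 3 mm out of both long sides, 65 mm either way from its middle, 24 mm up (52 mm over a pair). This point is its centre, 21 mm over its underside; x along its length, z up. It starts as the leftmost (largest y), lying along the board's x.
- block_left: The same block, origin at the centre of its underside, axes as for mid_left. An iron-loaded block weighs 0.68 to 0.92 kg, an empty one 0.21 to 0.34 kg, weight centred in both (carry it by its sides at the middle); one or two of the three are loaded.
- mid_middle (a point): Press block: closed dark block 180 x 46 x 42 mm (length, width, height), green top, brown ends; all look alike. Brass studs 12 mm across stand 3 mm out of both long sides, 65 mm either way from its middle, 24 mm up (52 mm over a pair). This point is its centre, 21 mm over its underside; x along its length, z up. It starts as the middle one, lying along the board's x.
- block_middle: The same block, origin at the centre of its underside, axes as for mid_middle. Pinched by a pair of studs and raised with the other end resting, a block hangs on the hand with about 0.58 of its weight: some 3.9 to 5.2 N if loaded, 1.2 to 1.9 N if empty.
- mid_right (a point): Press block: closed dark block 180 x 46 x 42 mm (length, width, height), green top, brown ends; all look alike. Brass studs 12 mm across stand 3 mm out of both long sides, 65 mm either way from its middle, 24 mm up (52 mm over a pair). This point is its centre, 21 mm over its underside; x along its length, z up. It starts as the rightmost (smallest y), lying along the board's x.
- block_right: The same block, origin at the centre of its underside, axes as for mid_right. Pinched lightly (about 10 N) by a pair of studs a block can pivot between the fingers; a firm pinch raised straight up lifts the whole block off the board. Turning the hand a little with the block keeps its other end down. Blocks start 27 mm or more apart.
- board: Plywood board fixed on the bench, top 12 mm over the bench; origin at bench level under the middle of the area where the blocks lie. It spans x = -130 to 130 mm, y = -170 to 170 mm; x points nearly away from the robot. On a tongue at its far end (x 160 to 320, y -55 to 55 mm) a wooden rest 42 mm high over the board carries the glue pot.
- stack: Paper stack 257 x 182 mm (x by y), fixed on the bench left or right of the board; origin under its centre at bench level; flat paper top 40 mm over the bench. A straight dark wooden fence stands along its far (+x) edge: inner face at x = 128.5 mm, top 70 mm over the bench. x points to the fence, nearly away from the robot.
- fence (a point): Middle of the fence's inner face at the height of the paper's top (40 mm); axes as the stack's. A block with its end against the fence has its centre at x = 38.5 mm in the stack's frame; two blocks fit side by side at y = +45 and -45 mm. Paper and fence are rigid. A loaded block takes 4 to 12 N to slide on the paper; at the fence the force climbs at once.
- tray: Bystander: low wooden tray 260 x 180 x 35 mm, fixed, on the other side of the board from the stack; origin beneath its centre.
- brush: Bystander: glue brush 190 mm long lying in the tray.
- pot: Bystander: white glue pot, 80 mm across, 70 mm high, standing on the rest at the board's far end (rim 124 mm over the bench); origin at the centre of its underside.
- tape: Bystander: yellow tape roll lying flat in the tray, 72 mm across, 24 mm high; origin at the centre of its underside.
- ruler: Bystander: steel ruler 30 x 160 x 5 mm lying flat on the bench; origin at the centre of its underside.
- glue: Bystander: white glue bottle, 64 mm across, 150 mm high; origin at the centre of its underside.
- notepads: Bystander: pile of note pads 100 x 140 x 30 mm; origin at the centre of its underside.

How it is judged (in metres and radians):
On the way, in this order (a step that is already met when the one before it is completed fails the run):
1. one end of the left block is lifted slightly (tilt 0.02 to 0.15 rad, that is about 4 to 25 mm) while its other end still rests on the board (angle between block_left's own z axis and vertical between 0.02 and 0.15 rad and contact force between block_left and board above 0.3 N and contact force between the fingers and block_left above 0.5 N), for 0.25 s.
2. one end of the middle block is lifted slightly (tilt 0.02 to 0.15 rad, that is about 4 to 25 mm) while its other end still rests on the board (angle between block_middle's own z axis and vertical between 0.02 and 0.15 rad and contact force between block_middle and board above 0.3 N and contact force between the fingers and block_middle above 0.5 N), for 0.25 s.
3. one end of the right block is lifted slightly (tilt 0.02 to 0.15 rad, that is about 4 to 25 mm) while its other end still rests on the board (angle between block_right's own z axis and vertical between 0.02 and 0.15 rad and contact force between block_right and board above 0.3 N and contact force between the fingers and block_right above 0.5 N), for 0.25 s.
At the end, for the whole second after the job is handed in: Each loaded block lies flat, released, on the paper: end within 4 mm of the fence, within 0.07 rad of the stack's x axis, centre within 75 mm of its centre line, full weight on the paper; each empty block lies flat on the board within 40 mm of its start; all at rest (((contact force between block_left and stack above 5 N and x of mid_left in the frame of stack between 0.0345 and 0.043 m and y of mid_left in the frame of stack between -0.075 and 0.075 m and angle between the x axis of block_left and the x axis of stack, either way round below 0.07 rad and z of mid_left in the frame of stack between 0.057 and 0.065 m and angle between block_left's own z axis and vertical below 0.04 rad) or (contact force between block_left and board between 1 and 4.5 N and distance of mid_left from where it was at the start of the episode below 0.04 m and angle between block_left's own z axis and vertical below 0.04 rad)) and ((contact force between block_middle and stack above 5 N and x of mid_middle in the frame of stack between 0.0345 and 0.043 m and y of mid_middle in the frame of stack between -0.075 and 0.075 m and angle between the x axis of block_middle and the x axis of stack, either way round below 0.07 rad and z of mid_middle in the frame of stack between 0.057 and 0.065 m and angle between block_middle's own z axis and vertical below 0.04 rad) or (contact force between block_middle and board between 1 and 4.5 N and distance of mid_middle from where it was at the start of the episode below 0.04 m and angle between block_middle's own z axis and vertical below 0.04 rad)) and ((contact force between block_right and stack above 5 N and x of mid_right in the frame of stack between 0.0345 and 0.043 m and y of mid_right in the frame of stack between -0.075 and 0.075 m and angle between the x axis of block_right and the x axis of stack, either way round below 0.07 rad and z of mid_right in the frame of stack between 0.057 and 0.065 m and angle between block_right's own z axis and vertical below 0.04 rad) or (contact force between block_right and board between 1 and 4.5 N and distance of mid_right from where it was at the start of the episode below 0.04 m and angle between block_right's own z axis and vertical below 0.04 rad)) and linear speed of each of block_left, block_middle, block_right below 0.01 m/s); the robot touches nothing.
It fails at once if a bystander (brush, pot, tape, ruler, glue bottle, note pads) is moved by more than 30 mm (distance of any of brush, pot, tape, ruler, glue, notepads from where it was at the start of the episode above 0.03 m).
It fails at once if a block is tipped by more than 0.35 rad (angle between any of block_left, block_middle, block_right's own z axis and vertical above 0.35 rad).
It fails at once if a block is set down on or pushed against the stack or its fence with more than 120 N (contact force between any of block_left, block_middle, block_right and stack above 120 N).
It fails at once if a block is pressed or dropped onto the board with more than 120 N (contact force between any of block_left, block_middle, block_right and board above 120 N).
It also fails if it takes over 72 s, if anything falls off the work surface, if the arm or the gripper's body presses on something with over 40 N, if the wrist force passes 120 N, or if a joint passes its speed limit or range.

## Working session

There is one attempt and no reset: what is moved stays moved. The work goes in short steps, Python scripts to look and compute and a shell command to move; the robot and the scene stay as the last step left them, time stands still between calls to the robot, and variables do not carry over. Pictures are saved under pics/ and viewed, at most 10 in all, crops included, and the job is handed in when it is done.

```bash
ls; mkdir -p pics; python3 - <<'E'
from plant import bot
import cv2,json
s=bot.read_state();print({k:(v if not hasattr(v,'tolist') else v.tolist()) for k,v in s.items()})
for n in("scene","side","wrist"):
    c=bot.read_camera(n);cv2.imwrite(f"pics/{n}0.png",c["pixels"][:,:,::-1]);print(n,c["fovy"],c["cx"],c["cy"],c["xyz"],c["rotation"],[k for k in c])
import numpy as np
a=cv2.imread("pics/scene0.png");b=cv2.imread("pics/side0.png")
E
```

```text
pics
{'clock': 0.0, 'joints': [-56.71560540440971, 20.59213002258534, 0.6330783711888369, -0.021166915135006247, -70.1368575561054, -16.50690164656189], 'qd': [-0.047908894816346366, -0.00037397938305719814, -0.018215655329272728, 0.002992288183063735, -0.02752017348033857, -0.0353831878942318], 'joint_efforts': [0.00320710867526941, -58.331369161605835, 29.34182345867157, 6.93637490272522, -0.005984891467960551, 1.1660633845167467e-05], 'tool_pos': [0.19465870933167242, -0.6457549490493661, 0.20334731703743644], 'tcp_rot': [[-0.9574692264500397, -0.2885347219922716, -0.0006281767304253525], [-0.28853537051938194, 0.9574679168884147, 0.0015899964159612992], [0.00014268989167002012, 0.0017036238441136946, -0.9999985386516287]], 'force': [0.4717244953571982, -0.40592863018833575, 0.42573009698101705], 'moment': [-0.06779077353530404, -0.04359534870222911, 0.03239222832529745], 'finger_force': 0.0, 'width': 0.08535596508450682}
scene 48.64368994922871 283.3527968250125 210.624678451584 [1.18405407 0.62533278 1.05629748] [[-0.73598434 -0.50815051  0.44733668]
 [ 0.67697205 -0.55825035  0.47965133]
 [ 0.00599079  0.65585029  0.75486721]] ['pixels', 'fovy', 'cx', 'cy', 'xyz', 'rotation']
side 56.95258635804742 280.47467868989025 208.02543034796943 [0.18150728 0.55493683 0.57639953] [[-0.7696588   0.39712225 -0.49991925]
 [-0.63807919 -0.4515721   0.6236486 ]
 [ 0.02191515  0.79898471  0.60095188]] ['pixels', 'fovy', 'cx', 'cy', 'xyz', 'rotation']
wrist 65.70646984690485 280.8639031857524 210.47714305209874 [ 0.1274378  -0.66519876  0.37271146] [[-2.88124623e-01 -9.19852568e-01 -2.66186880e-01]
 [ 9.57592870e-01 -2.76678812e-01 -8.04035441e-02]
 [ 3.11136792e-04 -2.78064899e-01  9.60562239e-01]] ['pixels', 'fovy', 'cx', 'cy', 'xyz', 'rotation']
```

View pics/scene0.png

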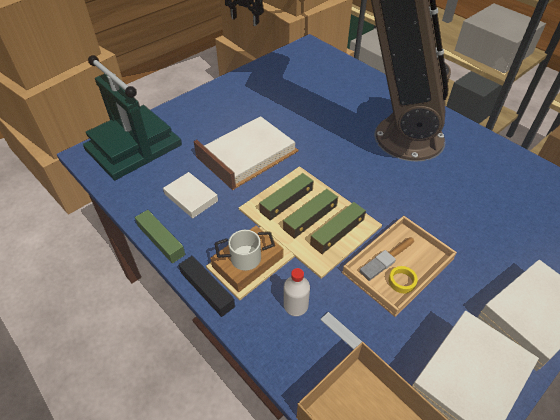

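View pics/side0.png

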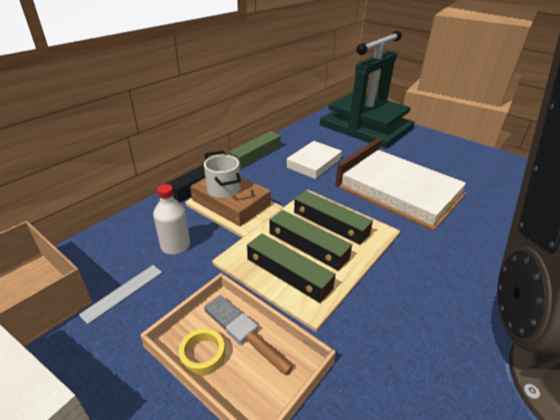

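The scene view shows green block tops at about (287,190), (312,212) and (340,228), with the last nearest the tray and so the left one. The stack is at (250,150) with its fence at (215,163). In the side view the tops are at (345,217), (312,238) and (290,267), and the stack is at (405,185).

```bash
cat > h.py <<'E'
import numpy as np, cv2
def ray(c,u,v):
    f=c["pixels"].shape[0]/2/np.tan(np.radians(c["fovy"]/2))
    x,y=u-c["cx"],v-c["cy"]
    if c.get("fish"):
        r=np.hypot(x,y)+1e-9;t=r/f;d=np.array([np.sin(t)*x/r,-np.sin(t)*y/r,-np.cos(t)])
    else: d=np.array([x/f,-y/f,-1.])
    d=np.array(c["rotation"])@d;return np.array(c["xyz"]),d/np.linalg.norm(d)
def plane(c,u,v,z):
    o,d=ray(c,u,v);return o+d*(z-o[2])/d[2]
def tri(rays):
    A=0;b=0
    for o,d in rays:
        P=np.eye(3)-np.outer(d,d);A=A+P;b=b+P@o
    p=np.linalg.solve(A,b);return p,[round(1000*np.linalg.norm((np.eye(3)-np.outer(d,d))@(p-o)),1) for o,d in rays]
def cam(bot,n):
    c=dict(bot.read_camera(n));c["fish"]=n=="wrist";return c
def greens(c,roi=None,amin=150):
    hsv=cv2.cvtColor(c["pixels"],cv2.COLOR_RGB2HSV)
    m=cv2.inRange(hsv,(35,60,40),(60,255,255))
    if roi: k=np.zeros_like(m);x0,y0,x1,y1=roi;k[y0:y1,x0:x1]=255;m&=k
    out=[]
    for q in cv2.findContours(m,cv2.RETR_EXTERNAL,cv2.CHAIN_APPROX_NONE)[0]:
        if cv2.contourArea(q)>amin: out.append(q[:,0,:].astype(float))
    return out
def toprect(c,q,z):
    P=np.array([plane(c,u,v,z)[:2] for u,v in q])
    (x,y),(w,h),a=cv2.minAreaRect((P*1000).astype(np.float32))
    if w<h: w,h,a=h,w,a+90
    a=(a+90)%180-90
    return x,y,w,h,a
E
python3 - <<'E'
from plant import bot
from h import *
np.set_printoptions(precision=4,suppress=True)
S,D=cam(bot,"scene"),cam(bot,"side")
gs=sorted(greens(S,(240,160,400,270)),key=lambda q:q[:,0].mean(),reverse=True)
gd=sorted(greens(D,(220,180,400,310)),key=lambda q:q[:,0].mean())
for a,b in zip(gs,gd):
    for c,q in((S,a),(D,b)): print(np.round(toprect(c,q,.054),1),len(q))
    cs=[tuple(np.array(toprect(c,q,.054)[:2])/1000) for c,q in((S,a),(D,b))]
    # triangulate rect centres: rays through the plane points
    R=[]
    for c,p in zip((S,D),cs):
        o=np.array(c["xyz"]);d=np.array([*p,.054])-o;R.append((o,d/np.linalg.norm(d)))
    print("tri",*tri(R))
# paper top: white mask
for c,roi in((S,(190,110,305,190)),(D,(335,140,470,225))):
    hsv=cv2.cvtColor(c["pixels"],cv2.COLOR_RGB2HSV);m=cv2.inRange(hsv,(0,0,150),(40,60,255))
    k=np.zeros_like(m);x0,y0,x1,y1=roi;k[y0:y1,x0:x1]=255;m&=k
    q=max(cv2.findContours(m,cv2.RETR_EXTERNAL,cv2.CHAIN_APPROX_NONE)[0],key=cv2.contourArea)
    ap=cv2.approxPolyDP(cv2.convexHull(q),4,True)[:,0]
    print(ap.tolist(),np.round(toprect(c,q[:,0].astype(float),.04),1)); print([np.round(plane(c,u,v,.04)[:2]*1000).tolist() for u,v in ap])
s=cv2.resize(S["pixels"][110:280,180:400],None,fx=3.4,fy=3.4,interpolation=cv2.INTER_CUBIC);cv2.imwrite("pics/s1.png",s[:,:,::-1])
E
```

```text
[505.2 125.2 178.6  45.8   1.3] 110
[500.7 127.  178.6  46.1   1.3] 175
tri [0.5029 0.1237 0.0504] [np.float64(0.2), np.float64(0.2)]
[525.   34.8 177.8  46.1   1.2] 107
[519.9  37.1 178.1  46.3   1.5] 163
tri [0.5225 0.0327 0.05  ] [np.float64(0.3), np.float64(0.3)]
[531.4 -61.2 177.8  45.9   1. ] 107
[525.9 -58.9 177.7  46.1   1.4] 154
tri [ 0.5287 -0.064   0.0497] [np.float64(0.1), np.float64(0.1)]
[[294, 142], [293, 149], [237, 182], [204, 146], [259, 117]] [ 476.  -301.4  263.5  207.9   -1.5]
[[351.0, -219.0], [377.0, -196.0], [608.0, -201.0], [584.0, -404.0], [350.0, -398.0]]
[[342, 183], [345, 172], [379, 150], [464, 185], [431, 224]] [ 467.  -291.9  264.5  225.3   -1.5]
[[578.0, -186.0], [601.0, -237.0], [592.0, -408.0], [338.0, -386.0], [340.0, -177.0]]
```

View pics/s1.png

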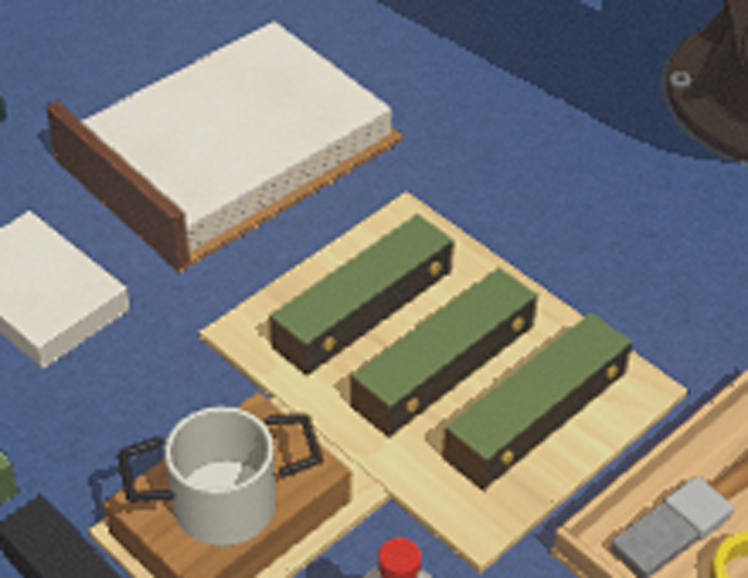

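The crop confirms three blocks, with brass studs near both ends, on the board, and the stack with its fence at the left. I'll swing to a spot over the stack, turned to the block yaw, and look with the wrist camera from there.

```bash
python3 -m crank '[{"gripper":70,"offset":[0,0,0],"twist":7.8},{"gripper":70,"offset":[0,0,0],"twist":7.8},{"gripper":70,"offset":[-27,35,-5],"twist":0},{"gripper":70,"offset":[-27,35,-5],"twist":0},{"gripper":70,"offset":[-27,35,-5],"twist":0},{"gripper":70,"offset":[-27,35,-5],"twist":0},{"gripper":70,"offset":[-27,35,-5],"twist":0},{"gripper":70,"offset":[-27,35,-5],"twist":0},{"gripper":70,"offset":[-27,35,-5],"twist":0},{"gripper":70,"offset":[-27,35,-5],"twist":0},{"gripper":70,"offset":[-27,35,-5],"twist":0},{"gripper":70,"offset":[0,0,0],"twist":0}]'
python3 - <<'E'
from plant import bot
import cv2
from h import *
c=cam(bot,"wrist");np.save("w1.npy",c,allow_pickle=True);cv2.imwrite("pics/w1.png",c["pixels"][:,:,::-1]);print(c["xyz"])
E
```

```text
clock: 1.45
tool_pos: [0.4341, -0.3232, 0.2502]
tcp_rot: [[-1.0, -0.025, 0.002], [-0.025, 1.0, -0.0], [-0.002, -0.0, -1.0]]
force: [0.0, -0.1, -0.3]
width: 0.0701
finger_force: 0.0
[ 0.36346615 -0.32360093  0.41929986]
```

View pics/w1.png

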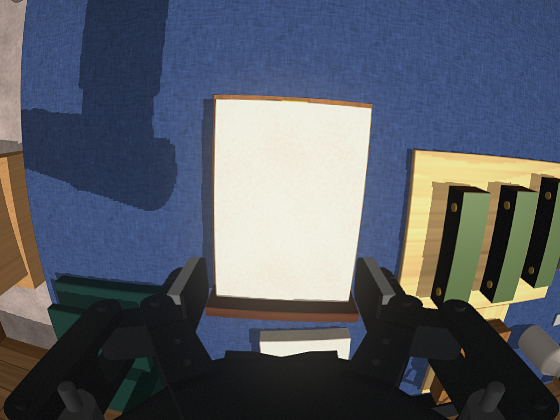

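The wrist view shows the paper with corners at (215,97), (371,104), (355,302) and (213,296). The fence runs along its lower edge, with the block tops at right. I'll measure these, and get a second view over the board on the way.

```bash
cat >> h.py <<'E'
def paper(c,z=.04,roi=(195,80,385,310)):
    g=cv2.cvtColor(c["pixels"],cv2.COLOR_RGB2HSV);m=cv2.inRange(g,(0,0,170),(40,70,255))
    k=np.zeros_like(m);x0,y0,x1,y1=roi;k[y0:y1,x0:x1]=255;m&=k
    q=max(cv2.findContours(m,cv2.RETR_EXTERNAL,cv2.CHAIN_APPROX_NONE)[0],key=cv2.contourArea)[:,0].astype(float)
    P=np.array([plane(c,u,v,z)[:2]*1000 for u,v in q])
    r=cv2.minAreaRect(P.astype(np.float32));return r,P
E
python3 - <<'E'
from h import *
c=np.load("w1.npy",allow_pickle=True).item()
r,P=paper(c);print(r);print(cv2.boxPoints(r))
# far edge (fence) line and near edge line
for lo,hi,n in((P[:,0].max()-6,9e9,"far"),):
    e=P[(P[:,0]>lo)];print(n,np.polyfit(e[:,1],e[:,0],1),e[:,0].mean(),e[:,1].min(),e[:,1].max())
for q in greens(c,amin=400): print(np.round(toprect(c,q,.054),1),q.min(0),q.max(0))
E
python3 -m crank '[{"gripper":70,"offset":[0,40,0],"twist":0},{"gripper":70,"offset":[0,40,0],"twist":0},{"gripper":70,"offset":[0,40,0],"twist":0},{"gripper":70,"offset":[0,40,0],"twist":0},{"gripper":70,"offset":[0,40,0],"twist":0},{"gripper":70,"offset":[0,40,0],"twist":0},{"gripper":70,"offset":[0,40,0],"twist":0},{"gripper":70,"offset":[0,40,0],"twist":0},{"gripper":70,"offset":[0,40,0],"twist":0},{"gripper":70,"offset":[0,0,0],"twist":0},{"gripper":70,"offset":[0,0,0],"twist":0}]'
python3 - <<'E'
from plant import bot
from h import *
c=cam(bot,"wrist");np.save("w2.npy",c,allow_pickle=True);cv2.imwrite("pics/w2.png",c["pixels"][:,:,::-1]);print(c["xyz"])
for q in greens(c,amin=400): print(np.round(toprect(c,q,.054),1),q.min(0),q.max(0))
E
```

```text
((471.3797607421875, -312.8642578125), (182.7304229736328, 256.0353088378906), 88.42926788330078)
[[ 340.9058  -400.68604]
 [ 596.8449  -407.70422]
 [ 601.85376 -225.04248]
 [ 345.9146  -218.02429]]
far [2.29637450e-02 6.05260604e+02] 598.0325652668315 -405.81253493225705 -225.88400721583943
[523.2 -62.8 167.3  46.5   1.3] [443. 193.] [490. 302.]
[522.7  33.5 179.   46.4   1.2] [492. 192.] [538. 302.]
[504.3 123.9 177.6  46.5   1.2] [534. 183.] [559. 287.]
clock: 2.6
tool_pos: [0.4237, 0.0337, 0.2492]
tcp_rot: [[-1.0, -0.022, -0.0], [-0.022, 1.0, -0.0], [0.0, -0.0, -1.0]]
force: [0.4, -0.0, 0.2]
width: 0.07
finger_force: 0.0
[0.35345637 0.03349789 0.41845655]
[ 831.7 -246.3  119.3   40.7  -45.8] [114. 391.] [148. 415.]
[529.5 -61.3 179.5  46.    1.2] [180. 193.] [225. 321.]
[523.   34.7 177.   45.    1.2] [260. 190.] [298. 319.]
[503.9 124.6 178.6  45.9   1.1] [331. 175.] [376. 308.]
```

View pics/w2.png

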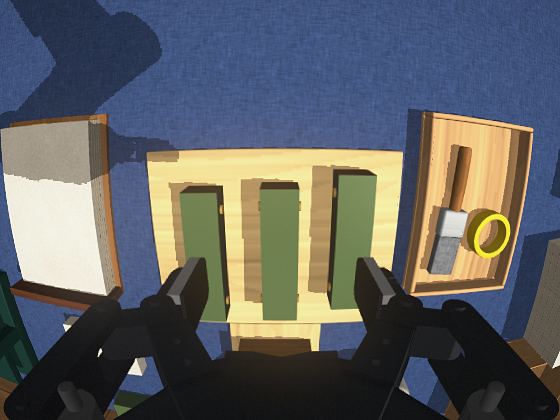

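Both wrist positions agree: left (504,124), middle (523,34), right (529,-61.5), yaw 1.2°, sizes 179x46 mm at the assumed height. The stack centre is (471,-313), yaw -1.6°, size 256x183 mm. Next I'll go to the left block's near studs.

```bash
python3 -m crank '[{"gripper":66,"offset":[-5,22,10],"twist":0},{"gripper":66,"offset":[-4,22,30],"twist":0},{"gripper":66,"offset":[-4,22,35],"twist":0},{"gripper":66,"offset":[-4,22,35],"twist":0},{"gripper":66,"offset":[0,0,40],"twist":0},{"gripper":66,"offset":[0,0,30],"twist":0},{"gripper":66,"offset":[0,0,0],"twist":0},{"gripper":66,"offset":[0,0,0],"twist":0}]'
```

```text
clock: 3.45
tool_pos: [0.4396, 0.1207, 0.0697]
tcp_rot: [[-1.0, -0.019, -0.001], [-0.019, 1.0, -0.001], [0.001, -0.001, -1.0]]
force: [0.9, 0.1, 1.2]
width: 0.066
finger_force: 0.0
```

```bash
python3 -m crank '[{"gripper":66,"offset":[0,2,25],"twist":0},{"gripper":66,"offset":[0,0,20],"twist":0},{"gripper":66,"offset":[0,0,7],"twist":0},{"gripper":58,"offset":[0,0,0],"twist":0},{"gripper":54,"offset":[0,0,0],"twist":0},{"gripper":52,"offset":[0,0,0],"twist":0},{"gripper":51.5,"offset":[0,0,0],"twist":0},{"gripper":51,"offset":[0,0,0],"twist":0},{"gripper":51,"offset":[0,0,0],"twist":0}]' 20
```

```text
clock: 4.35
tool_pos: [0.4392, 0.1241, 0.0176]
tcp_rot: [[-1.0, -0.021, 0.0], [-0.021, 1.0, 0.0], [-0.0, 0.0, -1.0]]
force: [-0.7, 0.3, -0.2]
width: 0.051
finger_force: 0.0
```

```bash
python3 -m crank '[{"gripper":50.5,"offset":[0,0,0],"twist":0},{"gripper":50,"offset":[0,0,0],"twist":0}]'; python3 -m crank '[{"gripper":49,"offset":[0,0,0],"twist":0},{"gripper":49,"offset":[0,0,0],"twist":0}]'
```

```text
clock: 4.55
tool_pos: [0.439, 0.1239, 0.0173]
tcp_rot: [[-1.0, -0.021, -0.0], [-0.021, 1.0, -0.0], [0.0, -0.0, -1.0]]
force: [-0.3, -0.4, -0.0]
width: 0.05
finger_force: 0.0
clock: 4.75
tool_pos: [0.439, 0.1239, 0.0173]
tcp_rot: [[-1.0, -0.021, -0.0], [-0.021, 1.0, -0.0], [0.0, -0.0, -1.0]]
force: [-0.3, -0.1, -0.6]
width: 0.0489
finger_force: 0.0
```

```bash
python3 - <<'E'
from plant import bot
from h import *
for n in("side","wrist"):
    c=cam(bot,n);x=c["pixels"]
    x=x[180:330,210:420] if n=="side" else x[150:330,170:400]
    x=cv2.resize(x,None,fx=3,fy=3);cv2.imwrite(f"pics/a_{n}.png",x[:,:,::-1])
E
```

```text
(no output)
```

View pics/a_side.png

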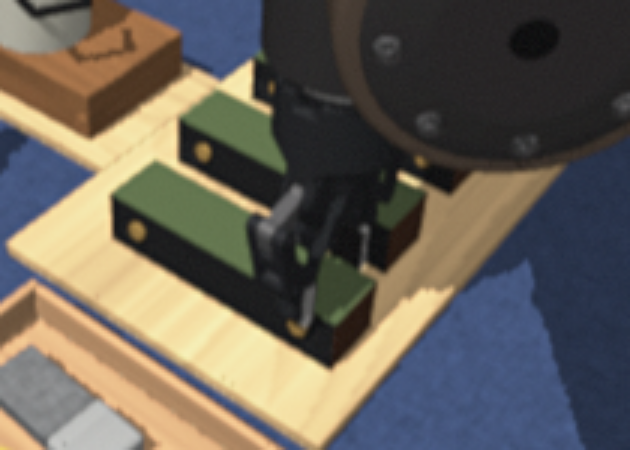

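View pics/a_wrist.png

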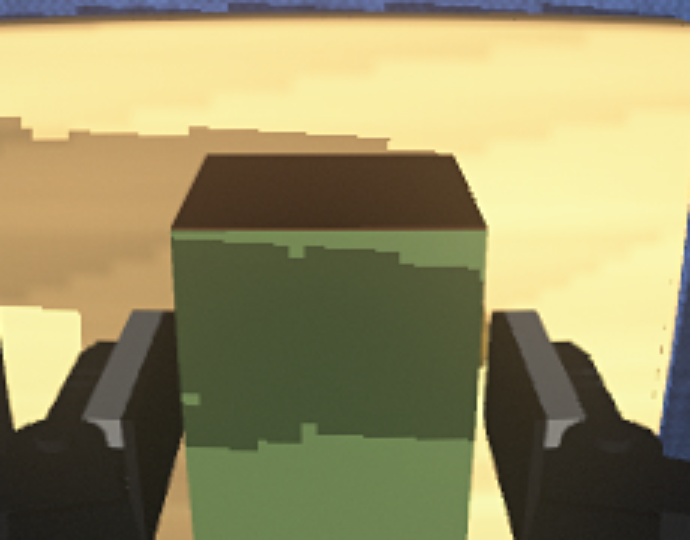

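```bash
python3 - <<'E'
from plant import bot
from h import *
c=cam(bot,"wrist");f=210/np.tan(np.radians(c["fovy"]/2));R=np.array(c["rotation"])
def px(p):
    d=R.T@(np.array(p)/1000-c["xyz"]);t=np.arctan2(np.hypot(d[0],d[1]),-d[2]);a=np.arctan2(-d[1],d[0]);return np.round((np.array([c["cx"]+f*t*np.cos(a),c["cy"]+f*t*np.sin(a)])-[170,150])*3)
for n,p in dict(studtop=(439,149,42),studcen=(439,149,36),studnear=(433,149,36),studfar=(445,149,36)).items(): print(n,px(p))
for z in(17,25,30,40,45,50,55): print(z,px((428,124+24.5,z)),px((450,124+24.5,z)))
g=greens(c,amin=400)
for q in g: print(np.round(toprect(c,q,.054),1),q.min(0),q.max(0))
E
```

```text
studtop [478. 349.]
studcen [473. 334.]
studnear [476. 302.]
studfar [471. 365.]
17 [461. 237.] [453. 344.]
25 [466. 252.] [458. 362.]
30 [470. 262.] [461. 375.]
40 [478. 283.] [468. 401.]
45 [482. 295.] [472. 416.]
50 [487. 308.] [476. 431.]
55 [492. 321.] [480. 447.]
[531.6  39.1  75.8  13.3 -37.7] [119. 361.] [167. 414.]
[457.   33.7  47.   46.1   1.4] [ 65. 256.] [144. 328.]
[497.9 -61.7 116.6  46.9   1.2] [  0. 256.] [ 45. 382.]
[450.9 124.5  72.7  45.9   1.2] [227. 227.] [331. 356.]
```

```bash
python3 - <<'E'
from plant import bot
from h import *
c=np.load("w1.npy",allow_pickle=True).item();t=np.array([.4341,-.3232,.2502])
cv2.imwrite("pics/w1c.png",cv2.resize(c["pixels"][230:340,130:420],None,fx=2.7,fy=2.7)[:,:,::-1])
for u,v,y in((357,258,.035),(206,258,-.035)):
    o,d=ray(c,u,v);k=(t[1]+y-o[1])/d[1];print((o+d*k-t)*1000)
s=bot.read_state();print(s["force"],s["finger_force"],s["width"])
c=cam(bot,"wrist")
for u,v in((490/3+170,312/3+150),(176/3+170,312/3+150)):
    for w in(.0245,):
        o,d=ray(c,u,v);y=.1239+(w if u>280 else -w);k=(y-o[1])/d[1];print((o+d*k)*1000)
c=cam(bot,"side")
E
```

```text
[-11.16058092  35.          38.59514116]
[ -5.12785431 -35.          29.35227419]
[ 0.66092501 -0.87179828 -0.15575157] 0.0 0.04913008923239949
[427.25020969 148.4         53.3497428 ]
[433.15207175  99.4         42.32347834]
```

View pics/w1c.png

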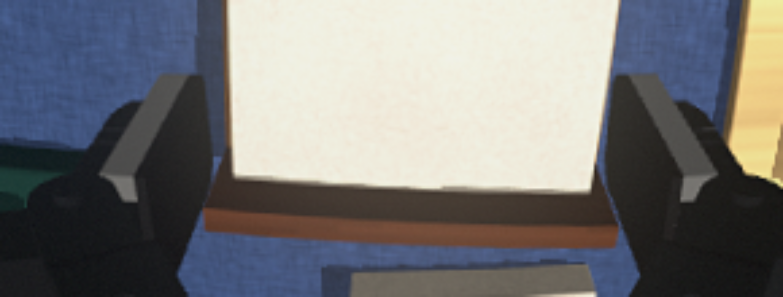

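The fingertips appear about 25 to 30 mm above the reported TCP, over the studs, which would explain why there was no contact. I'll open and step down while watching the force.

```bash
python3 -c "
from plant import bot
print(bot.grasp_offset,[a for a in dir(bot) if a[0]!='_'])"
python3 -m crank '[{"gripper":60,"offset":[0,0,0],"twist":0},{"gripper":64,"offset":[0,0,0],"twist":0},{"gripper":64,"offset":[0,0,2],"twist":0},{"gripper":64,"offset":[0,0,2],"twist":0},{"gripper":64,"offset":[0,0,0],"twist":0}]'
```

```text
0.0187 ['IKError', 'grasp_offset', 'job_done', 'read_camera', 'read_state']
clock: 5.5
tool_pos: [0.4388, 0.1237, 0.013]
tcp_rot: [[-1.0, -0.02, -0.0], [-0.02, 1.0, -0.0], [0.0, -0.0, -1.0]]
force: [-0.2, 0.7, -0.3]
width: 0.0643
finger_force: 0.0
```

```bash
python3 -m crank '[{"gripper":64,"offset":[0,0,2],"twist":0},{"gripper":64,"offset":[0,0,2],"twist":0},{"gripper":64,"offset":[0,0,0],"twist":0}]';python3 - <<'E'
from plant import bot
from h import *
c=cam(bot,"side");cv2.imwrite("pics/b.png",cv2.resize(c["pixels"][210:330,230:390],None,fx=4,fy=4,interpolation=cv2.INTER_CUBIC)[:,:,::-1])
E
```

```text
clock: 5.8
tool_pos: [0.4389, 0.1238, 0.009]
tcp_rot: [[-1.0, -0.02, -0.0], [-0.02, 1.0, -0.0], [0.0, -0.0, -1.0]]
force: [-0.0, 0.7, -0.5]
width: 0.0644
finger_force: 0.0
```

View pics/b.png

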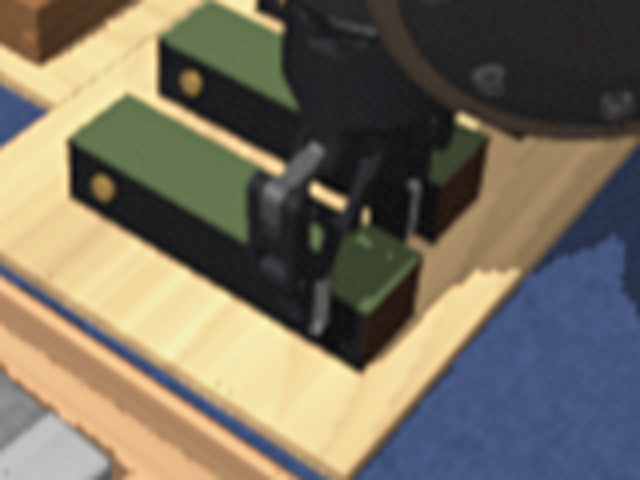

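The TCP reads below the board top with no contact, so the tips do sit higher than reported. The finger now covers the stud at about (315,310). Closing gently.

```bash
python3 -m crank '[{"gripper":58,"offset":[0,0,2],"twist":0},{"gripper":54,"offset":[0,0,2],"twist":0},{"gripper":53,"offset":[0,0,0],"twist":0},{"gripper":52,"offset":[0,0,0],"twist":0},{"gripper":51.5,"offset":[0,0,0],"twist":0}]' 20; python3 -m crank '[{"gripper":51,"offset":[0,0,0],"twist":0},{"gripper":51,"offset":[0,0,0],"twist":0}]'
```

```text
clock: 6.35
tool_pos: [0.4388, 0.1235, 0.0053]
tcp_rot: [[-1.0, -0.02, -0.001], [-0.02, 1.0, -0.001], [0.001, -0.001, -1.0]]
force: [0.5, -3.8, 1.3]
width: 0.0518
finger_force: 7.4
clock: 6.55
tool_pos: [0.4388, 0.1234, 0.0053]
tcp_rot: [[-1.0, -0.02, -0.0], [-0.02, 1.0, -0.001], [0.0, -0.001, -1.0]]
force: [0.1, -5.7, 2.6]
width: 0.0512
finger_force: 14.7
```

Studs pinched at about 52 mm. Lifting lightly.

```bash
python3 -m crank '[{"gripper":51.3,"offset":[0,0,0],"twist":0},{"gripper":51.3,"offset":[0,0,-2],"twist":0},{"gripper":51.3,"offset":[0,0,-2],"twist":0},{"gripper":51.3,"offset":[0,0,-2],"twist":0},{"gripper":51.3,"offset":[0,0,-2],"twist":0},{"gripper":51.3,"offset":[0,0,-2],"twist":0},{"gripper":51.3,"offset":[0,0,0],"twist":0},{"gripper":51.3,"offset":[0,0,0],"twist":0}]'
cat > t.py <<'E'
from plant import bot
from h import *
import sys
s=bot.read_state();print(s["force"].round(2) if hasattr(s["force"],"round") else s["force"])
c=cam(bot,sys.argv[1] if len(sys.argv)>1 else "scene")
for q in greens(c,(240,160,400,270)): print(np.round(toprect(c,q,.054),1))
E
python3 t.py
```

```text
clock: 7.35
tool_pos: [0.4392, 0.1241, 0.0154]
tcp_rot: [[-1.0, -0.021, 0.0], [-0.021, 1.0, 0.0], [-0.0, 0.0, -1.0]]
force: [1.5, -0.7, -5.3]
width: 0.0514
finger_force: 12.7
[ 1.54 -0.66 -5.27]
[502.2 123.2 187.7  47.    3.5]
[524.5  34.7 176.8  45.8   1.4]
[531.4 -60.9 177.9  46.6   1.5]
```

The force reads -5.3 N, in the loaded range, and the top looks tilted in the scene view. I'll hold briefly, lower, release and go up.

```bash
python3 -m crank '[{"gripper":51.3,"offset":[0,0,0],"twist":0},{"gripper":51.3,"offset":[0,0,3],"twist":0},{"gripper":51.3,"offset":[0,0,3],"twist":0},{"gripper":51.3,"offset":[0,0,3],"twist":0},{"gripper":51.3,"offset":[0,0,1.5],"twist":0},{"gripper":51.3,"offset":[0,0,0],"twist":0},{"gripper":56,"offset":[0,0,0],"twist":0},{"gripper":64,"offset":[0,0,0],"twist":0},{"gripper":64,"offset":[0,0,-10],"twist":0},{"gripper":64,"offset":[0,0,-25],"twist":0},{"gripper":64,"offset":[0,0,-30],"twist":0},{"gripper":64,"offset":[0,0,0],"twist":0}]'; python3 t.py
```

```text
clock: 8.6
tool_pos: [0.4417, 0.1256, 0.074]
tcp_rot: [[-1.0, -0.022, 0.006], [-0.021, 1.0, 0.004], [-0.006, 0.004, -1.0]]
force: [0.8, 0.7, 0.3]
width: 0.064
finger_force: 0.0
[0.79 0.67 0.33]
[504.7 125.3 178.9  45.6   1.1]
[524.5  34.6 176.9  46.    0.9]
[531.6 -61.  177.5  46.2   1.6]
```

```bash
python3 -m crank '[{"gripper":64,"offset":[-3.6,-23.2,0],"twist":0},{"gripper":64,"offset":[-3.6,-23.2,0],"twist":0},{"gripper":64,"offset":[-3.6,-23.2,0],"twist":0},{"gripper":64,"offset":[-3.6,-23.2,0],"twist":0},{"gripper":64,"offset":[0,0,0],"twist":0},{"gripper":64,"offset":[0,0,10],"twist":0},{"gripper":64,"offset":[0,0,0],"twist":0}]'
```

```text
clock: 9.35
tool_pos: [0.4544, 0.0314, 0.0584]
tcp_rot: [[-1.0, -0.02, -0.002], [-0.02, 1.0, -0.001], [0.002, -0.001, -1.0]]
force: [-0.1, -0.6, 0.3]
width: 0.064
finger_force: 0.0
```

```bash
python3 -m crank '[{"gripper":64,"offset":[-3.5,1.7,0],"twist":0},{"gripper":64,"offset":[0,0,25],"twist":0},{"gripper":64,"offset":[0,0,20],"twist":0},{"gripper":58,"offset":[0,0,7],"twist":0},{"gripper":54,"offset":[0,0,0],"twist":0},{"gripper":52.5,"offset":[0,0,0],"twist":0},{"gripper":51.3,"offset":[0,0,0],"twist":0},{"gripper":51.3,"offset":[0,0,0],"twist":0},{"gripper":51.3,"offset":[0,0,0],"twist":0}]'
```

```text
clock: 10.25
tool_pos: [0.4592, 0.0335, 0.0084]
tcp_rot: [[-1.0, -0.021, 0.001], [-0.021, 1.0, 0.001], [-0.001, 0.001, -1.0]]
force: [-1.5, 1.1, 1.1]
width: 0.0516
finger_force: 7.1
```

```bash
python3 -m crank '[{"gripper":51.3,"offset":[0,0,-2],"twist":0},{"gripper":51.3,"offset":[0,0,-2],"twist":0},{"gripper":51.3,"offset":[0,0,-2],"twist":0},{"gripper":51.3,"offset":[0,0,-2],"twist":0},{"gripper":51.3,"offset":[0,0,-2],"twist":0},{"gripper":51.3,"offset":[0,0,0],"twist":0},{"gripper":51.3,"offset":[0,0,0],"twist":0},{"gripper":51.3,"offset":[0,0,0],"twist":0}]'; python3 t.py
```

```text
clock: 11.05
tool_pos: [0.4588, 0.0332, 0.0177]
tcp_rot: [[-1.0, -0.02, -0.0], [-0.02, 1.0, -0.0], [0.0, -0.0, -1.0]]
force: [0.4, -0.0, -1.1]
width: 0.0515
finger_force: 6.8
[ 0.37 -0.   -1.14]
[504.2 125.4 177.9  45.7   1.2]
[520.1  31.6 189.   47.4   3.7]
[530.8 -61.2 179.2  45.3   1.2]
```

Tilted the same way at about -1.1 N, so the middle block is empty. I'll take one more force reading, then lower and release.

```bash
python3 -m crank '[{"gripper":51.3,"offset":[0,0,0],"twist":0}]'; python3 -m crank '[{"gripper":51.3,"offset":[0,0,3],"twist":0},{"gripper":51.3,"offset":[0,0,3],"twist":0},{"gripper":51.3,"offset":[0,0,3],"twist":0},{"gripper":51.3,"offset":[0,0,1],"twist":0},{"gripper":51.3,"offset":[0,0,0],"twist":0},{"gripper":56,"offset":[0,0,0],"twist":0},{"gripper":64,"offset":[0,0,0],"twist":0},{"gripper":64,"offset":[0,0,-10],"twist":0},{"gripper":64,"offset":[0,0,-25],"twist":0},{"gripper":64,"offset":[0,0,-25],"twist":0},{"gripper":64,"offset":[0,0,0],"twist":0}]'; python3 t.py
```

```text
clock: 11.2
tool_pos: [0.4588, 0.0332, 0.0177]
tcp_rot: [[-1.0, -0.021, -0.0], [-0.021, 1.0, -0.0], [0.0, -0.0, -1.0]]
force: [0.3, 0.4, -1.8]
width: 0.0513
finger_force: 6.8
clock: 12.3
tool_pos: [0.4613, 0.0342, 0.0715]
tcp_rot: [[-1.0, -0.021, 0.006], [-0.021, 1.0, 0.002], [-0.006, 0.002, -1.0]]
force: [0.1, -0.6, -0.0]
width: 0.064
finger_force: 0.0
[ 0.12 -0.63 -0.03]
[504.6 125.4 178.8  45.6   1.2]
[524.1  34.6 178.7  45.8   0.9]
[531.6 -61.3 177.4  45.8   1.5]
```

```bash
python3 -m crank '[{"gripper":64,"offset":[-1,-24,0],"twist":0},{"gripper":64,"offset":[-1,-24,0],"twist":0},{"gripper":64,"offset":[-1,-24,0],"twist":0},{"gripper":64,"offset":[-1,-24,0],"twist":0},{"gripper":64,"offset":[0,0,0],"twist":0},{"gripper":64,"offset":[0,0,10],"twist":0},{"gripper":64,"offset":[0,0,0],"twist":0}]'
```

```text
clock: 13.05
tool_pos: [0.4637, -0.0626, 0.0563]
tcp_rot: [[-1.0, -0.02, -0.002], [-0.02, 1.0, -0.0], [0.002, -0.0, -1.0]]
force: [0.8, -1.1, 0.1]
width: 0.064
finger_force: 0.0
```

```bash
python3 -m crank '[{"gripper":64,"offset":[0,0,25],"twist":0},{"gripper":64,"offset":[0,0,18],"twist":0},{"gripper":58,"offset":[0,0,7],"twist":0},{"gripper":54,"offset":[0,0,0],"twist":0},{"gripper":52.5,"offset":[0,0,0],"twist":0},{"gripper":51.3,"offset":[0,0,0],"twist":0},{"gripper":51.3,"offset":[0,0,0],"twist":0},{"gripper":51.3,"offset":[0,0,0],"twist":0}]'
```

```text
clock: 13.85
tool_pos: [0.4649, -0.0626, 0.0083]
tcp_rot: [[-1.0, -0.02, 0.001], [-0.02, 1.0, 0.0], [-0.001, 0.0, -1.0]]
force: [-2.2, 0.5, 0.2]
width: 0.0512
finger_force: 7.2
```

```bash
python3 -m crank '[{"gripper":51.3,"offset":[0,0,-2],"twist":0},{"gripper":51.3,"offset":[0,0,-2],"twist":0},{"gripper":51.3,"offset":[0,0,-2],"twist":0},{"gripper":51.3,"offset":[0,0,-2],"twist":0},{"gripper":51.3,"offset":[0,0,-2],"twist":0},{"gripper":51.3,"offset":[0,0,0],"twist":0},{"gripper":51.3,"offset":[0,0,0],"twist":0},{"gripper":51.3,"offset":[0,0,0],"twist":0},{"gripper":51.3,"offset":[0,0,0],"twist":0}]'; python3 t.py
```

```text
clock: 14.75
tool_pos: [0.4647, -0.0627, 0.0177]
tcp_rot: [[-1.0, -0.021, -0.0], [-0.021, 1.0, -0.0], [0.0, -0.0, -1.0]]
force: [1.5, 0.2, -2.0]
width: 0.0516
finger_force: 7.1
[ 1.46  0.16 -1.97]
[504.6 125.6 178.9  45.9   1.2]
[524.5  34.7 177.8  45.8   0.9]
[526.1 -64.9 190.8  46.9   3.8]
```

```bash
python3 -m crank '[{"gripper":51.3,"offset":[0,0,0],"twist":0}]'|grep force; python3 -m crank '[{"gripper":51.3,"offset":[0,0,3],"twist":0},{"gripper":51.3,"offset":[0,0,3],"twist":0},{"gripper":51.3,"offset":[0,0,3],"twist":0},{"gripper":51.3,"offset":[0,0,1],"twist":0},{"gripper":51.3,"offset":[0,0,0],"twist":0},{"gripper":56,"offset":[0,0,0],"twist":0},{"gripper":64,"offset":[0,0,0],"twist":0},{"gripper":64,"offset":[0,0,-10],"twist":0},{"gripper":64,"offset":[0,0,-25],"twist":0},{"gripper":64,"offset":[0,0,-25],"twist":0},{"gripper":64,"offset":[0,0,0],"twist":0}]'; python3 t.py
python3 -m crank '[{"gripper":64,"offset":[-3,25,0],"twist":0},{"gripper":64,"offset":[-6,32,0],"twist":0},{"gripper":64,"offset":[-7,32,0],"twist":0},{"gripper":64,"offset":[-7,32,0],"twist":0},{"gripper":64,"offset":[-7,32,0],"twist":0},{"gripper":64,"offset":[-7,32,0],"twist":0},{"gripper":64,"offset":[-6,2,0],"twist":0},{"gripper":64,"offset":[0,0,10],"twist":0},{"gripper":64,"offset":[0,0,0],"twist":0}]'
```

```text
force: [0.2, 0.0, -1.6]
finger_force: 7.1
clock: 16.0
tool_pos: [0.4674, -0.0623, 0.0715]
tcp_rot: [[-1.0, -0.021, 0.006], [-0.021, 1.0, 0.001], [-0.006, 0.001, -1.0]]
force: [-0.1, 0.2, -0.0]
width: 0.0641
finger_force: 0.0
[-0.06  0.21 -0.  ]
[504.6 125.4 178.8  45.7   1.2]
[524.5  34.7 177.8  45.8   0.9]
[530.9 -61.1 177.9  46.    0.6]
clock: 16.95
tool_pos: [0.5023, 0.1239, 0.0559]
tcp_rot: [[-1.0, -0.02, -0.003], [-0.02, 1.0, -0.001], [0.003, -0.001, -1.0]]
force: [0.1, -0.1, 0.6]
width: 0.064
finger_force: 0.0
```

Only the left block is loaded. Gripping it at its middle.

```bash
python3 -m crank '[{"gripper":64,"offset":[-1.5,0,25],"twist":0},{"gripper":64,"offset":[0,0,18],"twist":0},{"gripper":56,"offset":[0,0,7],"twist":0},{"gripper":50,"offset":[0,0,0],"twist":0},{"gripper":47,"offset":[0,0,0],"twist":0},{"gripper":44,"offset":[0,0,0],"twist":0},{"gripper":40,"offset":[0,0,0],"twist":0},{"gripper":40,"offset":[0,0,0],"twist":0},{"gripper":40,"offset":[0,0,0],"twist":0}]' 50
```

```text
clock: 17.85
tool_pos: [0.5057, 0.125, 0.0087]
tcp_rot: [[-1.0, -0.021, 0.001], [-0.021, 1.0, 0.0], [-0.001, 0.0, -1.0]]
force: [-1.3, -2.5, 6.5]
width: 0.0447
finger_force: 51.3
```

```bash
python3 -m crank '[{"gripper":40,"offset":[0,0,-5],"twist":0},{"gripper":40,"offset":[0,0,-12],"twist":0},{"gripper":40,"offset":[0,0,-20],"twist":0},{"gripper":40,"offset":[0,0,-25],"twist":0},{"gripper":40,"offset":[0,0,-20],"twist":0},{"gripper":40,"offset":[0,0,-10],"twist":0},{"gripper":40,"offset":[0,0,0],"twist":0}]'
python3 -m crank '[{"gripper":40,"offset":[0.5,-15,0],"twist":0},{"gripper":40,"offset":[1,-25,0],"twist":0},{"gripper":40,"offset":[1.5,-35,0],"twist":0},{"gripper":40,"offset":[2,-42,0],"twist":0.5},{"gripper":40,"offset":[2,-45,0],"twist":0.5},{"gripper":40,"offset":[2,-45,0],"twist":0.5},{"gripper":40,"offset":[2,-45,0],"twist":0.5},{"gripper":40,"offset":[2,-45,0],"twist":0.5},{"gripper":40,"offset":[2,-42,0],"twist":0.3},{"gripper":40,"offset":[2,-40,0],"twist":0},{"gripper":40,"offset":[1.5,-25,0],"twist":0},{"gripper":40,"offset":[0.5,-14,0],"twist":0}]'
python3 -m crank '[{"gripper":40,"offset":[0,0,0],"twist":0},{"gripper":40,"offset":[0,0,0],"twist":0}]'
python3 - <<'E'
from plant import bot
from h import *
for n in("wrist","scene"):
    c=cam(bot,n)
    for q in greens(c,amin=150): print(n,np.round(toprect(c,q,.149),1),np.round(toprect(c,q,.054),1))
    if n=="wrist": x=c["pixels"]
    if n=="wrist":
        np.save("w3.npy",c,allow_pickle=True)
        cv2.imwrite("pics/w3.png",x[:,:,::-1])
E
```

```text
clock: 18.55
tool_pos: [0.506, 0.1258, 0.1012]
tcp_rot: [[-1.0, -0.021, 0.002], [-0.021, 1.0, 0.002], [-0.002, 0.002, -1.0]]
force: [0.0, 1.5, -7.5]
width: 0.0451
finger_force: 53.5
clock: 19.75
tool_pos: [0.4833, -0.2947, 0.0979]
tcp_rot: [[-1.0, 0.031, -0.003], [0.031, 1.0, 0.001], [0.003, 0.001, -1.0]]
force: [0.6, 0.2, -8.9]
width: 0.0445
finger_force: 53.6
clock: 19.95
tool_pos: [0.4845, -0.2924, 0.0987]
tcp_rot: [[-1.0, 0.029, -0.002], [0.029, 1.0, 0.001], [0.002, 0.001, -1.0]]
force: [-0.0, 0.4, -8.3]
width: 0.0446
finger_force: 53.6
wrist [ 478.1 -162.6   99.8   25.8    0.8] [529.  -61.6 179.5  46.4   0.8]
wrist [ 457.  -290.4  127.    44.    -1.7] [ 491.  -291.5  228.4   79.2   -1.7]
scene [926.8 -99.7 183.   47.  -89.9] [ 899.9 -175.6  202.2   51.9  -89.9]
scene [587.   90.6 161.   41.5   0.9] [524.5  34.7 177.8  45.8   0.9]
scene [592.8   4.3 161.1  40.9   0.6] [530.9 -60.7 177.9  45.2   0.6]
scene [ 5.258e+02 -2.883e+02  1.041e+02  4.500e+01  4.000e-01] [ 4.569e+02 -3.840e+02  1.150e+02  4.980e+01  4.000e-01]
```

About 8.3 N carried, so it is loaded, and it is aligned at -1.7° against the stack's -1.6°. Going down to just above the paper.

```bash
python3 -m crank '[{"gripper":40,"offset":[-4,0,10],"twist":0},{"gripper":40,"offset":[-4,0,20],"twist":0},{"gripper":40,"offset":[-2,0,15],"twist":0},{"gripper":40,"offset":[0,0,8],"twist":0},{"gripper":40,"offset":[0,0,3],"twist":0},{"gripper":40,"offset":[0,0,0],"twist":0},{"gripper":40,"offset":[0,0,0],"twist":0}]'
python3 -m crank '[{"gripper":40,"offset":[0,0,1],"twist":0},{"gripper":40,"offset":[0,0,1],"twist":0},{"gripper":40,"offset":[0,0,1],"twist":0},{"gripper":40,"offset":[0,0,0],"twist":0}]'
```

```text
clock: 20.75
tool_pos: [0.496, -0.293, 0.0445]
tcp_rot: [[-1.0, 0.028, 0.001], [0.028, 1.0, -0.0], [-0.001, -0.0, -1.0]]
force: [0.3, -0.3, -7.1]
width: 0.0446
finger_force: 53.5
clock: 21.15
tool_pos: [0.4953, -0.293, 0.0408]
tcp_rot: [[-1.0, 0.028, 0.0], [0.028, 1.0, 0.0], [-0.0, 0.0, -1.0]]
force: [-0.5, -0.3, -7.5]
width: 0.0446
finger_force: 53.6
```

```bash
python3 -m crank '[{"gripper":40,"offset":[0,0,1],"twist":0},{"gripper":40,"offset":[0,0,1],"twist":0},{"gripper":40,"offset":[0,0,0],"twist":0}]'
```

```text
clock: 21.45
tool_pos: [0.4953, -0.2929, 0.0386]
tcp_rot: [[-1.0, 0.028, -0.0], [0.028, 1.0, 0.0], [0.0, 0.0, -1.0]]
force: [-0.6, 1.0, -8.4]
width: 0.0449
finger_force: 53.6
```

```bash
python3 -m crank '[{"gripper":40,"offset":[0,0,1],"twist":0},{"gripper":40,"offset":[0,0,0],"twist":0}]'; python3 -m crank '[{"gripper":40,"offset":[0,0,0.7],"twist":0},{"gripper":40,"offset":[0,0,0],"twist":0}]'
```

```text
clock: 21.65
tool_pos: [0.4953, -0.2929, 0.0377]
tcp_rot: [[-1.0, 0.028, -0.0], [0.028, 1.0, 0.0], [0.0, 0.0, -1.0]]
force: [0.3, 0.3, -7.8]
width: 0.0446
finger_force: 53.6
clock: 21.85
tool_pos: [0.4953, -0.2929, 0.037]
tcp_rot: [[-1.0, 0.028, -0.0], [0.028, 1.0, 0.0], [0.0, 0.0, -1.0]]
force: [0.6, 0.3, -7.4]
width: 0.0448
finger_force: 53.6
```

```bash
python3 -m crank '[{"gripper":40,"offset":[0,0,0.7],"twist":0},{"gripper":40,"offset":[0,0,0],"twist":0}]'; python3 -m crank '[{"gripper":40,"offset":[0,0,0.7],"twist":0},{"gripper":40,"offset":[0,0,0],"twist":0}]'
```

```text
clock: 22.05
tool_pos: [0.4955, -0.293, 0.0368]
tcp_rot: [[-1.0, 0.028, 0.0], [0.028, 1.0, -0.0], [-0.0, -0.0, -1.0]]
force: [-1.6, 2.0, -3.5]
width: 0.0448
finger_force: 54.0
clock: 22.25
tool_pos: [0.4954, -0.293, 0.0367]
tcp_rot: [[-1.0, 0.028, 0.0], [0.028, 1.0, -0.0], [-0.0, -0.0, -1.0]]
force: [-2.9, 2.7, 3.7]
width: 0.0447
finger_force: 54.9
```

On the paper. Relieve the down force slightly and slide toward the fence.

```bash
python3 -m crank '[{"gripper":40,"offset":[-1,0,-0.4],"twist":0},{"gripper":40,"offset":[-1.5,0,0],"twist":0},{"gripper":40,"offset":[-1.5,0,0],"twist":0},{"gripper":40,"offset":[-1.5,0,0],"twist":0},{"gripper":40,"offset":[-1.5,0,0],"twist":0},{"gripper":40,"offset":[-1.5,0,0],"twist":0},{"gripper":40,"offset":[-1.5,0,0],"twist":0}]';python3 -m crank '[{"gripper":40,"offset":[-1,0,0],"twist":0},{"gripper":40,"offset":[-1,0,0],"twist":0}]'
```

```text
clock: 22.95
tool_pos: [0.5024, -0.2935, 0.0367]
tcp_rot: [[-1.0, 0.029, -0.005], [0.029, 1.0, 0.0], [0.005, 0.0, -1.0]]
force: [-11.1, -0.1, 8.5]
width: 0.0448
finger_force: 55.5
clock: 23.15
tool_pos: [0.5044, -0.2936, 0.0367]
tcp_rot: [[-1.0, 0.029, -0.005], [0.029, 1.0, 0.0], [0.005, -0.0, -1.0]]
force: [-12.3, 0.5, 8.2]
width: 0.0448
finger_force: 55.5
```

```bash
python3 -m crank '[{"gripper":40,"offset":[-1,0,-0.6],"twist":0},{"gripper":40,"offset":[-1,0,0],"twist":0},{"gripper":40,"offset":[-1,0,0],"twist":0}]';python3 -m crank '[{"gripper":40,"offset":[-1,0,0],"twist":0},{"gripper":40,"offset":[-1,0,0],"twist":0}]';python3 -m crank '[{"gripper":40,"offset":[-1,0,0],"twist":0}]'
```

```text
clock: 23.45
tool_pos: [0.5094, -0.2935, 0.0367]
tcp_rot: [[-1.0, 0.028, -0.002], [0.028, 1.0, 0.0], [0.002, 0.0, -1.0]]
force: [-7.0, -0.0, 1.4]
width: 0.0449
finger_force: 54.6
clock: 23.65
tool_pos: [0.5114, -0.2935, 0.0368]
tcp_rot: [[-1.0, 0.028, -0.002], [0.028, 1.0, 0.0], [0.002, 0.0, -1.0]]
force: [-6.1, -0.7, 1.4]
width: 0.0447
finger_force: 54.6
clock: 23.75
tool_pos: [0.5123, -0.2935, 0.0367]
tcp_rot: [[-1.0, 0.028, -0.002], [0.028, 1.0, 0.0], [0.002, 0.0, -1.0]]
force: [-6.7, 0.0, 1.9]
width: 0.0449
finger_force: 54.6
```

```bash
for i in 1; do python3 -m crank '[{"gripper":40,"offset":[-0.7,0,0],"twist":0}]'|grep -E "pos|^force";python3 -m crank '[{"gripper":40,"offset":[-0.7,0,0],"twist":0}]'|grep -E "pos|^force";python3 -m crank '[{"gripper":40,"offset":[-0.7,0,0],"twist":0}]'|grep -E "pos|^force"; done
```

```text
tool_pos: [0.5131, -0.2935, 0.0367]
force: [-5.6, 0.7, 1.2]
tool_pos: [0.5135, -0.2935, 0.0367]
force: [-7.8, 0.2, 3.9]
tool_pos: [0.5134, -0.2935, 0.0367]
force: [-10.1, 0.5, 4.8]
```

```bash
python3 -m crank '[{"gripper":40,"offset":[-0.8,0,0],"twist":0}]'|grep -E "pos|^force";python3 -m crank '[{"gripper":40,"offset":[-0.8,0,0],"twist":0}]'|grep -E "pos|^force"; python3 - <<'E'
from plant import bot
from h import *
for n in("scene","side"):
    c=cam(bot,n)
    for q in greens(c,(190,100,310,190) if n=="scene" else (335,130,480,230),60): print(n,np.round(toprect(c,q,.082),1),q.min(0),q.max(0))
E
```

```text
tool_pos: [0.5134, -0.2935, 0.0367]
force: [-13.3, 0.4, 7.4]
tool_pos: [0.5134, -0.2935, 0.0367]
force: [-14.5, 0.4, 8.8]
scene [ 5.116e+02 -4.240e+01  9.680e+01  4.410e+01 -5.000e-01] [279. 174.] [309. 189.]
scene [ 552.2 -293.6  102.5   44.7   -1.2] [215. 138.] [241. 159.]
scene [ 442.5 -281.5   61.3   35.4   42.3] [254. 129.] [266. 141.]
side [467.1 -26.5  87.9  43.1   0.8] [335. 205.] [371. 229.]
side [ 468.8 -290.   100.    47.8   -5.2] [389. 158.] [425. 178.]
side [ 564.  -293.5   67.7   50.9   -1.1] [356. 148.] [379. 162.]
```

The block is home: position stalls at 513.4 while the force climbs. Relaxing, releasing and rising.

```bash
python3 -m crank '[{"gripper":40,"offset":[0.8,0,0],"twist":0},{"gripper":40,"offset":[0.8,0,-0.3],"twist":0},{"gripper":40,"offset":[0,0,0],"twist":0}]'; python3 -m crank '[{"gripper":48,"offset":[0,0,0],"twist":0},{"gripper":54,"offset":[0,0,0],"twist":0},{"gripper":64,"offset":[0,0,0],"twist":0},{"gripper":64,"offset":[0,0,0],"twist":0},{"gripper":64,"offset":[0,0,-10],"twist":0},{"gripper":64,"offset":[0,0,-30],"twist":0},{"gripper":64,"offset":[0,0,-40],"twist":0},{"gripper":64,"offset":[0,0,-40],"twist":0},{"gripper":64,"offset":[40,0,-10],"twist":0},{"gripper":64,"offset":[40,0,0],"twist":0},{"gripper":64,"offset":[0,0,0],"twist":0},{"gripper":64,"offset":[0,0,0],"twist":0}]'
python3 - <<'E'
from plant import bot
from h import *
for n in("scene","side","wrist"):
    c=cam(bot,n)
    for q in greens(c,amin=150): print(n,np.round(toprect(c,q,.082),1),np.round(toprect(c,q,.054),1))
    if n=="wrist": cv2.imwrite("pics/end.png",c["pixels"][:,:,::-1])
E
```

```text
clock: 24.65
tool_pos: [0.5135, -0.2936, 0.0368]
tcp_rot: [[-1.0, 0.029, -0.003], [0.029, 1.0, 0.0], [0.003, 0.0, -1.0]]
force: [-7.4, -0.0, 1.0]
width: 0.0448
finger_force: 54.6
clock: 25.85
tool_pos: [0.4353, -0.2915, 0.1686]
tcp_rot: [[-1.0, 0.029, 0.002], [0.029, 1.0, -0.001], [-0.002, -0.001, -1.0]]
force: [0.9, 0.4, -0.6]
width: 0.064
finger_force: 0.0
scene [ 907.8 -153.3  196.5   50.6  -89.9] [ 899.9 -175.6  202.2   52.   -89.9]
scene [542.5  51.  172.   44.3   0.7] [524.1  34.5 177.   45.6   0.7]
scene [548.4 -42.  172.6  44.6   0.7] [530.1 -61.2 177.5  45.9   0.7]
scene [ 513.9 -292.3  177.6   46.5   -1.6] [ 494.6 -318.7  182.7   47.8   -1.6]
side [501.5  65.  168.1  42.9   1. ] [519.6  37.2 177.6  45.3   1. ]
side [507.2 -25.5 168.3  43.6   1. ] [525.7 -58.4 177.9  46.1   1. ]
side [ 508.8 -291.4  178.6   52.5   -1.8] [ 527.4 -339.3  188.7   55.4   -1.8]
side [ 811.6 -121.7  200.1   79.7   90. ] [ 847.3 -160.   211.4   84.2   90. ]
wrist [507.  -84.2 150.   41.9   0.7] [522.5 -61.8 166.5  46.5   0.7]
wrist [507.    2.  161.2  41.6   0.8] [522.5  33.9 178.9  46.1   0.8]
wrist [ 508.1 -292.5  172.4   45.9   -1.5] [ 523.8 -292.9  191.3   51.    -1.5]
```

View pics/end.png

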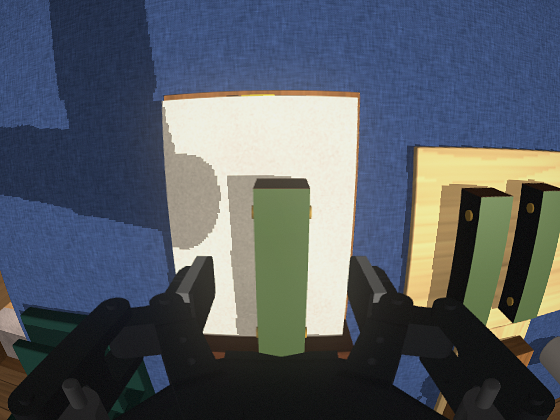

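The block (280,265) lies flat on the paper. Its far end reaches the fence at about row 345, aligned at -1.6°, and the empty blocks are back in place and the gripper is clear.

```bash
python3 -c "
from plant import bot
print(bot.job_done())"
```

```text
the job is handed in; nothing more can be done
None
```

I lifted one end of each block in order, left to right: the left one is loaded and now lies flat on the paper with its end against the fence, the middle and right ones are empty and stay on the board, and the job was handed in (the hand-in call returned no verdict).

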